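# Start the vibrating table at its guarded switch

## Task

Set the vibrating table under the plaster mould running, only by pushing with the fingertips: push the black catch down so that the yellow cover springs up, push the green start button fully in, then swing the cover back down until it catches. Push the cover no further than that, because a hard push on the closed cover works the red stop button and pops the green one out again; the table must be left switched on with its cover shut. Nothing needs gripping: do not pick up or shift the mould or the other loose things standing around.

Things in the scene. Friction and masses are not known exactly. Their poses are not given: they have to be found in the camera images.
- vibrator: Fixed machine, origin on the work surface under its grey switch box (175 mm in x, 130 in y, 60 high). x points away from the robot (turned up to 0.2 rad) over the cover to the blue vibrating table joined behind it (plate 220 x 240 mm, middle at x 0.215, top z 0.080), y left, z up. In this frame: catch pad (-0.074, 0, 0.081), green button (0.001, 0.028), red button (0.001, -0.028).
- catch_pad (a point): Middle of the ribbed top of the black catch pad (40 mm wide in y), a sprung rocker at the robot's end of the switch box, z 0.081. The pad ends 15 mm nearer the robot; the catch's nose, 20 mm wide and 24 mm higher, begins 38 mm beyond it (+x). Pushed down 9 to 11 mm with 2 to 3 N it frees the cover, which springs up by itself; let go, it springs back.
- catch (a joint): Angle of the catch, rad: 0 at rest, 0.25 pushed fully down (11 mm at the pad); it frees the cover at some 0.1 to 0.2.
- cover_edge (a point): Where to push the yellow cover: on its outer (upper) face, 5 mm inside the free edge, 34 mm left (+y) of the middle. Turns with the cover: its z is the outward normal, -x points to the free edge. The cover is a 4 mm plate, 112 mm wide, 71 mm from hinge line to free edge; a red mushroom, 36 mm across and 10 high, stands on it 42 mm from the hinge, 28 mm right of the middle.
- cover_hinge (a point): Middle of the cover's hinge line, which runs along the machine's y at x 0.045, z 0.088 in its frame; axes as the machine's. Closing, the cover's edge meets the bevelled nose of the catch some 13 mm above the closed height, pushes it aside with up to 5 N and snaps under it about at the closed height; push to 1 or 2 mm below it (cover angle -0.02) to be sure.
- cover (a joint): Angle, rad: 0 closed and caught (level), growing as the free edge swings up and away from the robot; sprung fully open 1.75, leaning a little away from the robot, the edge then 70 mm above and 13 mm beyond the hinge line (push it back from behind). A spring opens it with 1 N at the edge. Pushed to -0.09 (6 mm below closed) a stud inside meets the red button if that is out; from there some 7 N on the edge works the stop.
- start_top (a point): Middle of the top of the green start button, 26 mm across, under the left half of the cover; top at z 0.068 when out, 0.063 when fully in. The red stop button, same size, lies 56 mm to its right.
- start (a joint): Travel of the green button, m: 0 out (machine off), 0.005 fully in (machine on). It takes 3 to 4 N and stays where it is left. Linked with the red button, which rises as the green one goes in and takes 10 N to push back.
- mould_mid (a point): Middle of the white round plaster mould (176 mm across, 68 high, hole in the middle, 2 kg) that stands loose on the vibrating table. Leave it alone.
- beaker_mid (a point): Middle of a white plastic beaker, 71 mm across, 93 high, loose, left of the switch box. Leave it alone.
- plug_mid (a point): Middle of a white plaster plug, 44 mm across, 34 high, loose, right of the switch box. Leave it alone.
- marker_mid (a point): Middle of a felt marker, 126 mm long, 17 thick, lying right of the switch box. Leave it alone.
- jar_green_mid (a point): Middle of a green colour jar with a white lid, 48 mm across, 58 high, loose, left of the catch. Leave it alone.
- tape_mid (a point): Middle of a roll of masking tape lying flat, 99 mm across, 25 high, loose, further left. Leave it alone.

How it is judged:
By the outcome, as a careful person would: the job done as asked, in the order asked, and still so for the second after the job is handed in, with the robot touching nothing.
It also fails if it takes over 58 s, if anything falls off the work surface, if the arm or the gripper's body presses on something with over 40 N, if the wrist force passes 120 N, or if a joint passes its speed limit or range.

## Robot

A 6-joint arm with a two-finger parallel gripper is mounted at the origin on a cart in front of the work surface, level with it; the furniture and walls round the work are solid. World frame = base frame: x ahead of the robot, y to its left, z up, the work surface at z = 0. Lengths are in m, angles in rad, forces in N, time in s.
With the tool pointing down it reaches from about 0.35 to 0.85 m from the base axis. Payload 8.1 kg.
Tool frame: the origin (TCP) lies at the very end of the fingers, on their centre line; the grasp point (between the pads) lies robot.grip_point_offset behind it (robot.grip_point_offset is the distance from the TCP to the grasp point, in m); z points along the fingers, y is the line along which they close (so a half turn about z gives the same grasp; the last joint's range is limited). The gripper opens to 93 mm and grips with 3 to 60 N. Pads are 15 mm wide; open, the fingers measure 128 mm over their backs; the gripper's body (75 mm by 188 mm) begins 65 mm behind the grasp point.
Start: joints at [1.112, 0.13, 1.488, -0, 1.523, -0.085], TCP at [0.219, 0.559, 0.219] pointing down, gripper open.
Joint ranges: [-2.96, 2.96], [-0.89, 2.26], [0.02, 2.5], [-1.34, 4.48], [0, 2.73], [-2.66, 2.66]. Speed limits (rad/s): [2.39, 2.39, 2.79, 3.14, 3.14, 3.14].

## Interface

Orientations are given as a rotation vector (axis times angle).
In Python, from plant import robot, eyes gives the robot as it stands. The module is installed in compiled form; this text tells all that it offers.
- The arm moves only by the tool apply_moves, never from a script. Its argument "steps" is one flat list of numbers, 7 for each row, row after row: the shift along the tool's x, y, z in units of 30 mm (1.0 is 30 mm), then the turn, a rotation vector about the tool's x, y, z in units of 6 degrees (1.0 is 6 degrees), then the opening in per cent of the stroke, from 0 (shut) to 100 (fully open). In form: [dx, dy, dz, ax, ay, az, fingers, dx, dy, dz, ax, ay, az, fingers, ...]. A call has 1 to 12 rows; each row shifts and turns the commanded pose from where the row before left it, along the tool's axes as they then stand; what a row does not reach is not made up. A row lasts 1/12 s, in which the tool goes at most 41.7 mm and 7.16 degrees, less where a joint would pass 70% of its speed; a pose out of reach is approached as far as the arm can. A call is refused whole if a number of a shift passes 1 or a number of a turn 1, either way. A call with a gripper value outside its range is refused whole. The fingers move at their own pace and stop on an object; "grip_force" is the grip in N (left out, the last holds). Time passes only in rows, so rows that do not move let the fingers close. It gives the time, the measured TCP pose, the force, the opening and the grip force at its end, in the units of the state.
- robot.read_state(): the state, without advancing time (a new reading comes with each control period).
- eyes.read_camera(name): name is "scene" or "top" or "wrist"; returns the picture (420x560x3 uint8, red, green, blue); there is no depth.
- eyes.calibration(name): a dict with "K" (3x3 intrinsics, pixels), "R" (3x3) and "t" (3): a world point X has camera coordinates R X + t. Camera axes: x right, y down, z forward; pixel columns grow to the right and rows downward; lengths in m; the calibration is good to about 2 mm. A picture is of the moment at which its call begins: read the wrist's pose just before it. calibration takes no time and is no camera call; for the wrist camera it gives the pose at the moment of the call.
- robot.close_job(): hands the job in; it is judged then, once.
Trained networks look in the newest picture that a camera, given by its name, has taken for a name from the list of things; names that differ only in an ending like _2 or _b are one class to them, and where a whole thing is asked for, a point or a joint stands for the part that bears it (a point fixed in the world has none). Each returns a list of dicts, best first, with "conf" (0 to 1); they miss things now and then, are a little off and sometimes report something else, mostly with a low value. They report only what shows in the picture. A call takes as long as a camera call.
- eyes.search_frame(camera, thing): "rect" ([left, top, width, height] in pixels, round what is visible of it).
- eyes.place_of(camera, thing): "xy" ([column, row] in pixels: a listed point, or the origin of a listed thing).
The state is a dict: "t": time; "q": joint angles; "dq": joint speeds; "joint_torque": joint torques, N m; "tool_pos": TCP position; "orientation": TCP orientation; "force": force on the tool from outside, world axes, zero at the start; "wrist_torque": the same for the moment, N m; "opening": finger opening in m; "gripper_force": force on a finger pad.
Only numpy, scipy, OpenCV 4.12 (cv2) and the standard library are available. Lean on these libraries where they do the work, as an engineer would, in place of code of your own. Each camera call takes 0.05 s, during which the arm holds its last target. There are 200 camera calls.

## Working session

There is one attempt and no reset: what is moved stays moved. The work goes in short steps, Python scripts to look and compute and a tool call to move; the robot and the scene stay as the last step left them, time stands still between calls to the robot, and variables do not carry over. Pictures are saved under pics/ and viewed, at most 10 in all, crops included, and the job is handed in when it is done.

Besides the shell and the picture viewer there is one more tool, called after ">>>" as name(argument=value, ...), one argument or row to a line, values as JSON. apply_moves: Moves the arm, as the interface text tells. Its arguments: {"type":"object","properties":{"steps":{"type":"array"},"grip_force":{"type":"number"}},"required":["steps"]}

```bash
mkdir -p pics; cat > h.py <<'E'
import numpy as np, cv2
from scipy.spatial.transform import Rotation as Ro
from plant import robot, eyes
def ray(cam,xy):
    c=eyes.calibration(cam);K,R,t=[np.array(c[k],float) for k in('K','R','t')]
    d=R.T@np.linalg.solve(K,[xy[0],xy[1],1]);return -R.T@t,d
def onz(cam,xy,z):
    o,d=ray(cam,xy);return o+d*(z-o[2])/d[2]
def save(cam,n):
    im=eyes.read_camera(cam);cv2.imwrite('pics/'+n,im[:,:,::-1]);return im
E
python3 - <<'E'
from h import *
for c in('scene','top'):
    save(c,c+'1.png')
    for n,z in(('vibrator',0),('catch_pad',.081),('cover_edge',.09),('cover_hinge',.088),('mould_mid',.114)):
        for d in eyes.place_of(c,n)[:2]: print(c,n,np.round(d['xy']),round(d['conf'],2),onz(c,d['xy'],z).round(3))
s=robot.read_state();print(s['t'],s['tool_pos'],s['orientation'],s['opening'],robot.grip_point_offset)
E
python3 -c "
import cv2,numpy as np
cv2.imwrite('pics/both1.png',cv2.resize(np.vstack([cv2.imread('pics/scene1.png'),cv2.imread('pics/top1.png')]),(400,600)))"
```

```text
scene vibrator [292. 272.] 0.95 [ 0.542 -0.178  0.   ]
scene catch_pad [267. 272.] 0.8 [ 0.458 -0.194  0.081]
scene cover_edge [279. 250.] 0.91 [ 0.515 -0.157  0.09 ]
scene cover_edge [239. 251.] 0.64 [ 0.422 -0.108  0.09 ]
scene cover_hinge [305. 246.] 0.65 [ 0.583 -0.176  0.088]
scene mould_mid [356. 215.] 0.73 [ 0.748 -0.17   0.114]
top vibrator [332. 229.] 0.71 [ 0.537 -0.182  0.   ]
top vibrator [191. 271.] 0.65 [0.41  0.218 0.   ]
top catch_pad [340. 255.] 0.63 [ 0.46  -0.197  0.081]
top cover_edge [327. 232.] 0.9 [ 0.522 -0.162  0.09 ]
top cover_edge [330. 208.] 0.37 [ 0.585 -0.17   0.09 ]
top cover_hinge [332. 209.] 0.64 [ 0.585 -0.173  0.088]
top mould_mid [329. 151.] 0.59 [ 0.737 -0.163  0.114]
0.6 [0.21907646 0.55858836 0.21866882] [5.83682352e-01 3.08687055e+00 5.35517453e-05] 0.09304297049184508 0.0188
```

View pics/scene1.png

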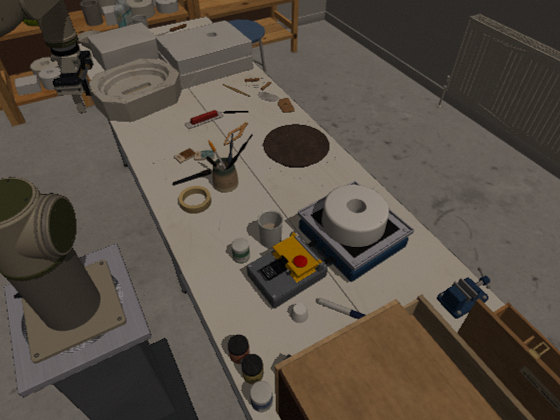

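View pics/top1.png

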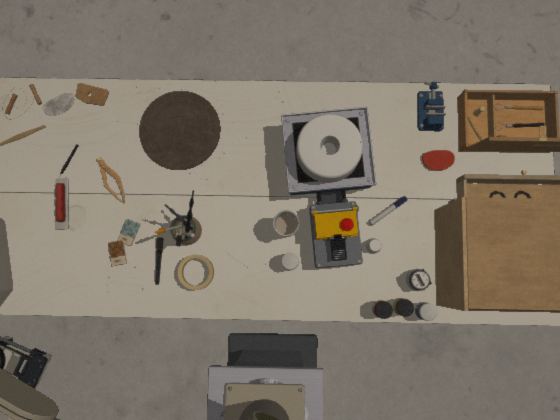

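The scene shows the switch box near (0.54, -0.18) with a yaw of about 0.17. The cover is shut (top camera px 334,222), and the catch is at about px 338,247. I'll raise the tool and carry it over, then look from close by.

```bash
cat >> h.py <<'E'
def goal(p,yaw,pitch=0,s=None):
    """units from measured pose to TCP p, tool down, tool y along -machine y turned by yaw"""
    s=s or robot.read_state();R=Ro.from_rotvec(s['orientation'])
    T=Ro.from_euler('z',yaw)*Ro.from_rotvec([0,pitch,0])*Ro.from_matrix(np.diag([1,-1,-1.]))
    T2=Ro.from_euler('z',yaw)*Ro.from_rotvec([0,pitch,0])*Ro.from_matrix(np.diag([-1,1,-1.]))
    print('shift',(R.inv().apply(np.array(p)-s['tool_pos'])/.03).round(2))
    for t in(T,T2): print('turn',np.round((R.inv()*t).as_rotvec()/np.radians(6),2))
E
python3 - <<'E'
from h import *
s=robot.read_state();print(Ro.from_rotvec(s['orientation']).as_matrix().round(2))
goal([.42,-.2,.35],.166)
E
```

```text
[[-0.93  0.37  0.  ]
 [ 0.37  0.93  0.  ]
 [-0.    0.   -1.  ]]
shift [-15.47 -21.1   -4.38]
turn [ 0.   -0.   24.85]
turn [ 0.    0.   -5.15]
```

>>> apply_moves(
  steps=[0, 0, -1, 0, 0, 0, 0, 0, 0, -1, 0, 0, 0, 0, 0, 0, -1, 0, 0, 0, 0, 0, 0, -1, 0, 0, 0, 0, 0, 0, -0.4, 0, 0, 0, 0, -0.62, -0.85, 0, 0, 0, 0, 0, -0.62, -0.85, 0, 0, 0, 0, 0, -0.62, -0.85, 0, 0, 0, 0, 0, -0.62, -0.85, 0, 0, 0, 0, 0, -0.62, -0.85, 0, 0, 0, 0, 0, -0.62, -0.85, 0, 0, 0, 0, 0, -0.62, -0.85, 0, 0, 0, 0, 0],
  grip_force=20,
)

```text
t: 1.6
tool_pos: [0.2751, 0.3434, 0.3497]
orientation: [-0.583, -3.087, 0.001]
force: [1.2, 0.2, -0.2]
opening: 0.0175
gripper_force: 0.0
```

>>> apply_moves(
  steps=[-0.62, -0.85, 0, 0, 0, 0, 0, -0.62, -0.85, 0, 0, 0, 0, 0, -0.62, -0.85, 0, 0, 0, 0, 0, -0.62, -0.85, 0, 0, 0, 0, 0, -0.62, -0.85, 0, 0, 0, 0, 0, -0.62, -0.85, 0, 0, 0, 0, 0, -0.62, -0.85, 0, 0, 0, 0, 0, -0.62, -0.85, 0, 0, 0, 0, 0, -0.62, -0.85, 0, 0, 0, 0, 0, -0.62, -0.85, 0, 0, 0, 0, 0, -0.62, -0.85, 0, 0, 0, 0, 0, -0.62, -0.85, 0, 0, 0, 0, 0],
)

```text
t: 2.6
tool_pos: [0.3711, -0.0231, 0.3501]
orientation: [0.584, 3.087, 0.0]
force: [0.6, -0.3, 0.2]
opening: 0.0002
gripper_force: 0.0
```

```bash
python3 - <<'E'
from h import *
goal([.42,-.2,.33],.166);s=robot.read_state();print(s['t'],s['tool_pos'],s['q'])
E
```

```text
shift [-3.67 -4.89  0.67]
turn [ 0.   -0.   24.84]
turn [ 0.    0.   -5.16]
2.6 [ 0.37113971 -0.02313128  0.35006685] [-2.00421424e-01 -5.14114589e-01  1.81528000e+00  5.25019772e-05
  1.84039631e+00 -1.39727041e+00]
```

>>> apply_moves(
  steps=[-0.61, -0.82, 0.1, 0, 0, 0, 0, -0.61, -0.82, 0.1, 0, 0, 0, 0, -0.61, -0.82, 0.1, 0, 0, 0, 0, -0.61, -0.82, 0.1, 0, 0, 0, 0, -0.61, -0.82, 0.1, 0, 0, 0, 0, -0.61, -0.82, 0.1, 0, 0, 0, 0, 0, 0, 0, 0, 0, -0.9, 0, 0, 0, 0, 0, 0, -0.9, 0, 0, 0, 0, 0, 0, -0.9, 0, 0, 0, 0, 0, 0, -0.9, 0, 0, 0, 0, 0, 0, -0.9, 0, 0, 0, 0, 0, 0, -0.66, 0],
)

```text
t: 3.6
tool_pos: [0.4193, -0.199, 0.3317]
orientation: [0.269, -3.129, -0.001]
force: [-0.2, -0.1, -0.4]
opening: 0.0005
gripper_force: 0.0
```

```bash
python3 - <<'E'
from h import *
s=robot.read_state();print(s['t'],s['tool_pos'],s['orientation'],s['q'])
for k in range(2):
  im=save('wrist','w1.png')
  for n,z in(('catch_pad',.081),('cover_edge',.09),('cover_hinge',.088),('vibrator',0)):
    for d in eyes.place_of('wrist',n)[:2]: print(n,np.round(d['xy']),round(d['conf'],2),onz('wrist',d['xy'],z).round(4))
E
```

```text
3.6 [ 0.41931502 -0.19901092  0.33171516] [ 2.68905207e-01 -3.12924319e+00 -9.47900635e-04] [-5.53662675e-01 -2.57715311e-01  1.65626612e+00 -2.97162087e-06
  1.74405735e+00 -2.29590430e+00]
catch_pad [274. 210.] 0.74 [ 0.4645 -0.1962  0.081 ]
cover_edge [300. 253.] 0.91 [ 0.5176 -0.1506  0.09  ]
vibrator [273. 236.] 0.93 [ 0.5346 -0.1881  0.    ]
catch_pad [274. 209.] 0.94 [ 0.4639 -0.1969  0.081 ]
cover_edge [298. 254.] 0.62 [ 0.5198 -0.1537  0.09  ]
vibrator [275. 239.] 0.73 [ 0.5396 -0.1834  0.    ]
```

View pics/w1.png

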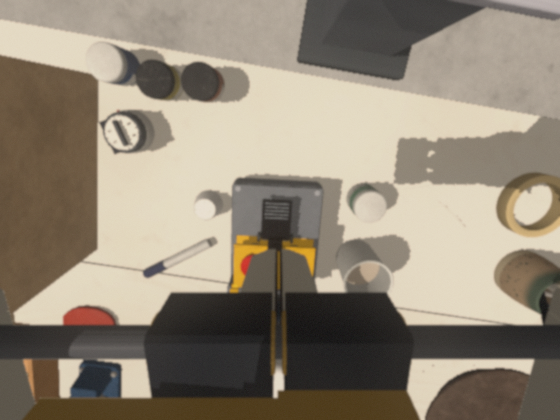

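The wrist view is upside down. The box's near edge runs about (234,181) to (322,183), the catch pad is at about (275,210), the nose is at about (277,240), and the yellow cover is below them. Next I'll fit the machine pose using all the detections.

```bash
python3 - <<'E'
from h import *
from scipy.optimize import least_squares
M={'vibrator':(0,0,0),'catch_pad':(-.074,0,.081),'cover_edge':(-.021,.034,.090),'cover_hinge':(.045,0,.088)}
D=[]
for c in('wrist','top','scene'):
  for k in range(2):
    eyes.read_camera(c)
    for n in M:
      for d in eyes.place_of(c,n)[:1]:
        if d['conf']>.5: D.append((c,n,np.array(d['xy']),d['conf']))
for px,m in(((234,181),(-.0875,-.065,.06)),((322,183),(-.0875,.065,.06))):
    M[str(px)]=m; D.append(('wrist',str(px),np.array(px),1))
C={c:[np.array(eyes.calibration(c)[k],float) for k in('K','R','t')] for c in('wrist','top','scene')}
def res(p):
    r=[]
    for c,n,xy,w in D:
        K,R,t=C[c]; X=Ro.from_euler('z',p[2]).apply(M[n])+[p[0],p[1],0]
        y=R@X+t;u=K@y;r+=list((u[:2]/u[2]-xy)*y[2]/K[0,0]*1000)
    return r
f=least_squares(res,[.538,-.183,.17],loss='soft_l1',f_scale=4)
print(f.x)
for d,r in zip(D,np.reshape(res(f.x),(-1,2))): print(d[0],d[1],d[2].round(),r.round(1))
print(robot.read_state()['t'])
im=eyes.read_camera('wrist');cv2.imwrite('pics/w2.png',cv2.resize(im[160:300,190:360,::-1],None,fx=4,fy=4,interpolation=cv2.INTER_CUBIC))
E
```

```text
[ 0.53778753 -0.18550489  0.11304457]
wrist vibrator [275. 237.] [-1.5  1.6]
wrist catch_pad [276. 208.] [-0.6  2. ]
wrist cover_edge [300. 250.] [-2.1 -1.1]
wrist catch_pad [274. 210.] [ 2.1 -0.3]
wrist cover_edge [300. 250.] [-2.6  0.3]
top vibrator [335. 229.] [-5.4  0.3]
top catch_pad [339. 250.] [0.7 8.7]
top cover_edge [328. 231.] [-8.8 10.2]
top cover_hinge [333. 204.] [ 2.8 14.6]
top vibrator [333. 230.] [ 0.6 -2.5]
top catch_pad [339. 252.] [-1.2  3.6]
top cover_edge [331. 232.] [-17.4   7. ]
top cover_hinge [332. 206.] [5.2 8.4]
scene vibrator [292. 274.] [0.3 2.3]
scene catch_pad [267. 270.] [3.5 1.4]
scene cover_edge [280. 251.] [-4.7 -3.4]
scene cover_hinge [302. 249.] [10.1 -5.3]
scene vibrator [292. 276.] [-1.9 -4.8]
scene catch_pad [268. 271.] [ 3.  -0.7]
scene cover_hinge [304. 247.] [5.1 1.2]
wrist (234, 181) [234 181] [-5.4 17.8]
wrist (322, 183) [322 183] [ 1.  21.9]
5.6
```

View pics/w2.png

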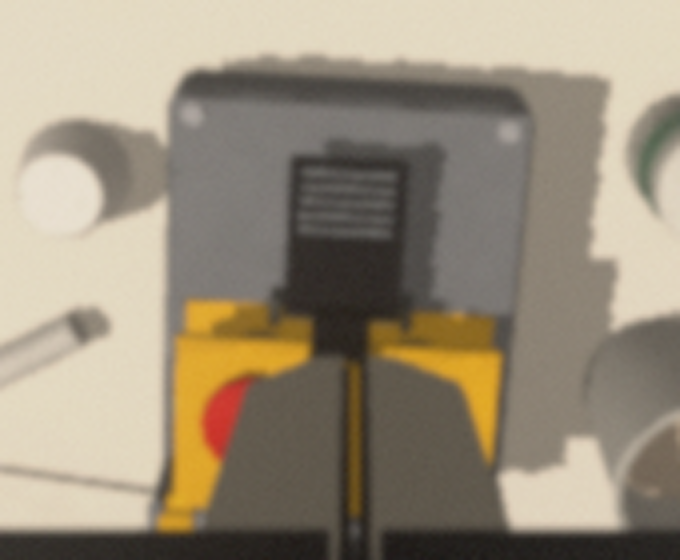

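```bash
python3 - <<'E'
from h import *
f=lambda x,y,z:onz('wrist',(190+(x+.5)/4-.5,160+(y+.5)/4-.5),z)
for n,a,b,z in(('screws',(190,115),(508,132),.061),('box',(185,97),(528,112),.06),('cover',(178,338),(500,350),.09),('pad far/near edge',(292,157),(405,160),.083),('nose',(315,350),(368,352),.105)):
    A,B=f(*a,z),f(*b,z);d=B-A;print(n,A.round(4),B.round(4),'mid',((A+B)/2).round(4),'w',np.hypot(*d[:2]).round(4),'yaw',np.arctan2(-d[0],d[1]).round(3))
print('pad mid',f(347,200,.081).round(4))
E
```

```text
screws [ 0.4487 -0.2512  0.061 ] [ 0.4363 -0.1411  0.061 ] mid [ 0.4425 -0.1962  0.061 ] w 0.1107 yaw 0.112
box [ 0.4429 -0.2538  0.06  ] [ 0.4284 -0.1356  0.06  ] mid [ 0.4356 -0.1947  0.06  ] w 0.1191 yaw 0.122
cover [ 0.5196 -0.2425  0.09  ] [ 0.5056 -0.1331  0.09  ] mid [ 0.5126 -0.1878  0.09  ] w 0.1103 yaw 0.127
pad far/near edge [ 0.4517 -0.2139  0.083 ] [ 0.4465 -0.1766  0.083 ] mid [ 0.4491 -0.1952  0.083 ] w 0.0376 yaw 0.14
nose [ 0.5097 -0.1962  0.105 ] [ 0.5075 -0.1788  0.105 ] mid [ 0.5086 -0.1875  0.105 ] w 0.0175 yaw 0.126
pad mid [ 0.464  -0.1933  0.081 ]
```

Everything agrees on origin (0.538, -0.1845) and yaw 0.122. The widths also match: cover 110 mm, pad 38 mm. Now I'll move over the pad.

```bash
cat >> h.py <<'E'
YAW=.122
def W(m): return Ro.from_euler('z',YAW).apply(m)+np.array([.538,-.1845,0])
E
python3 - <<'E'
from h import *
goal(W([-.074,0,.095]),YAW)
E
```

```text
shift [-1.51 -0.07  7.92]
turn [  0.    -0.   -29.57]
turn [-0.   -0.    0.43]
```

>>> apply_moves(
  steps=[-0.75, -0.03, 0.8, 0, 0, 0.43, 0, -0.75, -0.03, 0.8, 0, 0, 0, 0, 0, 0, 0.9, 0, 0, 0, 0, 0, 0, 0.9, 0, 0, 0, 0, 0, 0, 0.9, 0, 0, 0, 0, 0, 0, 0.9, 0, 0, 0, 0, 0, 0, 0.9, 0, 0, 0, 0, 0, 0, 0.9, 0, 0, 0, 0, 0, 0, 0.7, 0, 0, 0, 0, 0, 0, 0.2, 0, 0, 0, 0, 0, 0, 0, 0, 0, 0, 0, 0, 0, 0, 0, 0, 0, 0],
)

```text
t: 6.65
tool_pos: [0.4646, -0.1945, 0.0965]
orientation: [-0.191, 3.135, -0.0]
force: [0.4, 0.9, 0.5]
opening: 0.0002
gripper_force: 0.0
```

```bash
python3 - <<'E'
from h import *
goal(W([-.074,0,.081]),YAW);s=robot.read_state();print(s['t'],s['tool_pos'],s['force'])
E
```

```text
shift [-0.    0.03  0.52]
turn [ 0.  0. 30.]
turn [-0.  0. -0.]
6.65 [ 0.46458567 -0.19452651  0.0964681 ] [0.39650166 0.88025803 0.53590194]
```

>>> apply_moves(
  steps=[0, 0, 0.45, 0, 0, 0, 0, 0, 0, 0.1, 0, 0, 0, 0, 0, 0, 0.1, 0, 0, 0, 0, 0, 0, 0.1, 0, 0, 0, 0, 0, 0, 0.1, 0, 0, 0, 0, 0, 0, 0, 0, 0, 0, 0, 0, 0, 0, 0, 0, 0, 0],
)

```text
t: 7.23
tool_pos: [0.4646, -0.195, 0.0718]
orientation: [-0.191, 3.135, -0.002]
force: [-7.1, -0.2, 11.6]
opening: 0.0005
gripper_force: 6.3
```

```bash
python3 - <<'E'
from h import *
im=save('scene','s2.png')
cv2.imwrite('pics/s2c.png',cv2.resize(im[180:330,210:410,::-1],None,fx=3,fy=3,interpolation=cv2.INTER_CUBIC))
E
```

```text
(no output)
```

View pics/s2c.png

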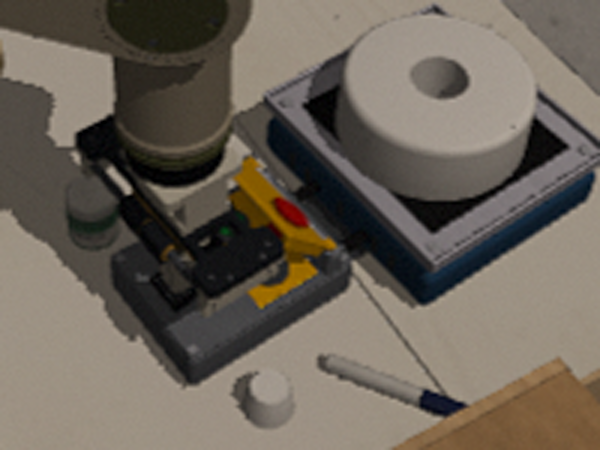

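The cover has sprung open: crop (285,210) shows it upright, and the green button shows at (225,232). Now I'll lift and move over the green button.

```bash
python3 - <<'E'
from h import *
s=robot.read_state()
goal(W([-.074,0,.13]),YAW);goal(W([-.001,.028,.13]),YAW);goal(W([-.001,.028,.074]),YAW)
E
```

```text
shift [-0.    0.05 -1.94]
turn [1.e-02 2.e-02 3.e+01]
turn [-0.01  0.   -0.  ]
shift [-2.44  0.98 -1.94]
turn [1.e-02 2.e-02 3.e+01]
turn [-0.01  0.   -0.  ]
shift [-2.44  0.98 -0.07]
turn [1.e-02 2.e-02 3.e+01]
turn [-0.01  0.   -0.  ]
```

>>> apply_moves(
  steps=[0, 0, -0.5, 0, 0, 0, 0, 0, 0, -0.8, 0, 0, 0, 0, 0, 0, -0.66, 0, 0, 0, 0, -0.6, 0.24, 0, 0, 0, 0, 0, -0.6, 0.24, 0, 0, 0, 0, 0, -0.6, 0.25, 0, 0, 0, 0, 0, -0.6, 0.25, 0, 0, 0, 0, 0, 0, 0, 0, 0, 0, 0, 0, 0, 0, 0.7, 0, 0, 0, 0, 0, 0, 0.6, 0, 0, 0, 0, 0, 0, 0.3, 0, 0, 0, 0, 0, 0, 0, 0, 0, 0, 0],
)

```text
t: 8.28
tool_pos: [0.5301, -0.1558, 0.0784]
orientation: [0.19, -3.132, -0.003]
force: [0.7, -0.9, -1.2]
opening: 0.0004
gripper_force: 0.0
```

```bash
python3 - <<'E'
from h import *
s=robot.read_state();print(s['tool_pos'],s['force'],s['t'])
goal(W([-.001,.028,.063]),YAW)
im=save('wrist','w3.png');print(robot.read_state()['tool_pos'])
E
```

```text
[ 0.53014865 -0.15584143  0.07838681] [ 0.72540622 -0.87906529 -1.22626855] 8.2833
shift [-0.11 -0.05  0.51]
turn [-0.06 -0.03 29.99]
turn [ 0.02 -0.04 -0.01]
[ 0.5310349  -0.15619064  0.07995662]
```

View pics/w3.png

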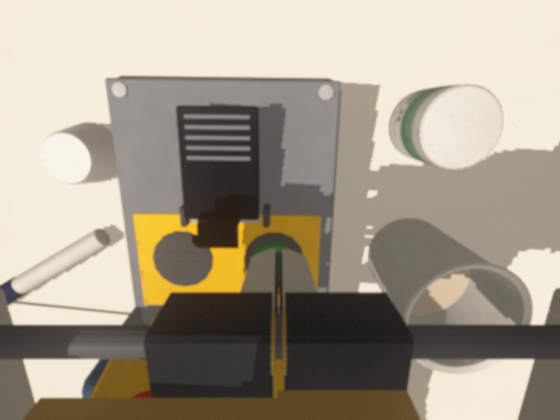

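The fingertips stand over the green button (green rim at px 273,246), and the red hole is clear at (183,258). Now I'll press.

>>> apply_moves(
  steps=[-0.05, -0.02, 0.3, 0, 0, 0, 0, 0, 0, 0.1, 0, 0, 0, 0, 0, 0, 0.1, 0, 0, 0, 0, 0, 0, 0.08, 0, 0, 0, 0, 0, 0, 0, 0, 0, 0, 0, 0, 0, 0, 0, 0, 0, 0],
)

```text
t: 8.83
tool_pos: [0.5337, -0.1568, 0.0636]
orientation: [-0.191, 3.136, 0.0]
force: [0.6, 0.5, -1.0]
opening: 0.0001
gripper_force: 0.0
```

>>> apply_moves(
  steps=[0, 0, 0.04, 0, 0, 0, 0, 0, 0, 0.03, 0, 0, 0, 0, 0, 0, 0, 0, 0, 0, 0],
)

```text
t: 9.08
tool_pos: [0.5339, -0.1569, 0.0632]
orientation: [-0.191, 3.136, -0.0]
force: [-6.7, 2.7, 15.5]
opening: 0.0006
gripper_force: 7.4
```

>>> apply_moves(
  steps=[0, 0, 0.03, 0, 0, 0, 0, 0, 0, 0, 0, 0, 0, 0],
)

```text
t: 9.25
tool_pos: [0.5339, -0.1569, 0.0631]
orientation: [-0.191, 3.136, -0.0]
force: [-10.7, 3.0, 21.7]
opening: 0.0005
gripper_force: 10.9
```

>>> apply_moves(
  steps=[0, 0, -0.3, 0, 0, 0, 0, 0, 0, -0.8, 0, 0, 0, 0, 0, 0, -0.9, 0, 0, 0, 0, 0, 0, -0.9, 0, 0, 0, 0, 0, 0, -0.9, 0, 0, 0, 0, 0, 0, -0.8, 0, 0, 0, 0, 0, 0, 0, 0, 0, 0, 0],
)

```text
t: 9.83
tool_pos: [0.5365, -0.1579, 0.2051]
orientation: [-0.19, 3.127, -0.006]
force: [1.4, -0.0, 0.9]
opening: 0.0009
gripper_force: 0.0
```

```bash
python3 - <<'E'
from h import *
s=robot.read_state();print(s['tool_pos'],s['force'],s['t'])
goal(W([.092,.034,.2]),YAW);goal(W([.092,.034,.145]),YAW)
im=save('wrist','w4.png');im2=eyes.read_camera('scene')
cv2.imwrite('pics/w4s.png',np.hstack([cv2.resize(im[150:420,60:420,::-1],(400,300)),cv2.resize(im2[180:330,210:410,::-1],(400,300))]))
E
```

```text
[ 0.53654117 -0.1578839   0.20513867] [ 1.399004   -0.02186212  0.87151879] 9.8333
shift [-3.01  0.25  0.19]
turn [ 0.12  0.07 30.  ]
turn [-0.04  0.08 -0.  ]
shift [-2.99  0.26  2.03]
turn [ 0.12  0.07 30.  ]
turn [-0.04  0.08 -0.  ]
```

View pics/w4s.png

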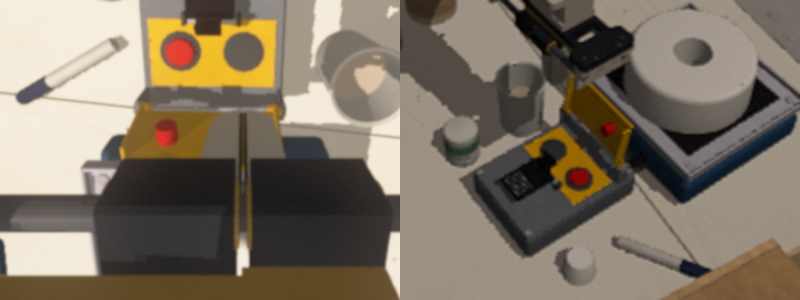

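The red button (px 180,52) is now up and the green one is sunk, so the machine is on. Now I'll go behind the open cover.

>>> apply_moves(
  steps=[-0.76, 0.06, 0, 0, 0, 0, 0, -0.76, 0.06, 0, 0, 0, 0, 0, -0.76, 0.06, 0, 0, 0, 0, 0, -0.76, 0.06, 0, 0, 0, 0, 0, 0, 0, 0, 0, 0, 0, 0, 0, 0, 0.7, 0, 0, 0, 0, 0, 0, 0.7, 0, 0, 0, 0, 0, 0, 0.47, 0, 0, 0, 0, 0, 0, 0, 0, 0, 0, 0, 0, 0, 0, 0, 0, 0, 0],
)

```text
t: 10.77
tool_pos: [0.6218, -0.1383, 0.1406]
orientation: [0.19, -3.132, -0.002]
force: [0.7, 0.4, 0.7]
opening: 0.0007
gripper_force: 0.0
```

```bash
python3 - <<'E'
from h import *
s=robot.read_state();p=s['tool_pos'];print(p,s['force'],s['t'])
print('machine',Ro.from_euler('z',-YAW).apply(np.array(p)-[.538,-.1845,0]))
# path: robot-side tip corner on the outer face at radius r; TCP = corner + 7.5 mm
for th in(1.75,1.5,1.25,1.0,.8,.6,.45,.3,.2,.1,0.,-.02):
    r=.060;n=.002
    x=.045-r*np.cos(th)+n*np.sin(th)+.0075;z=.088+r*np.sin(th)+n*np.cos(th)
    print(th,round(x,4),round(z,4))
E
```

```text
[ 0.62177616 -0.1383096   0.14056314] [0.70493179 0.42918314 0.70257589] 10.7667
machine [0.08877473 0.03565172 0.14056314]
1.75 0.0652 0.1467
1.5 0.0503 0.148
1.25 0.0355 0.1456
1.0 0.0218 0.1396
0.8 0.0121 0.1324
0.6 0.0041 0.1235
0.45 -0.0007 0.1159
0.3 -0.0042 0.1076
0.2 -0.0059 0.1019
0.1 -0.007 0.096
0.0 -0.0075 0.09
-0.02 -0.0075 0.0888
```

>>> apply_moves(
  steps=[0.32, 0, -0.05, 0, 0, 0, 0, 0.32, 0, -0.05, 0, 0, 0, 0, 0.32, 0, -0.04, 0, 0, 0, 0, 0.32, 0, -0.04, 0, 0, 0, 0, 0.49, 0, 0.05, 0, 0, 0, 0, 0.46, 0, 0.2, 0, 0, 0, 0, 0.32, 0, 0.24, 0, 0, 0, 0, 0.27, 0, 0.3, 0, 0, 0, 0, 0.16, 0, 0.25, 0, 0, 0, 0, 0.12, 0, 0.27, 0, 0, 0, 0, 0, 0, 0, 0, 0, 0, 0, 0, 0, 0, 0, 0, 0, 0],
)

```text
t: 11.77
tool_pos: [0.531, -0.1499, 0.1085]
orientation: [0.19, -3.136, -0.0]
force: [-0.7, -0.5, 1.1]
opening: 0.0006
gripper_force: 0.4
```

```bash
python3 - <<'E'
from h import *
s=robot.read_state();p=s['tool_pos'];print(p,s['force'],s['t'])
print('machine',Ro.from_euler('z',-YAW).apply(np.array(p)-[.538,-.1845,0]))
im2=eyes.read_camera('scene');im=eyes.read_camera('wrist')
cv2.imwrite('pics/w5s.png',np.hstack([cv2.resize(im[100:400,60:460,::-1],(400,300)),cv2.resize(im2[180:330,210:410,::-1],(400,300))]))
E
```

```text
[ 0.53101581 -0.14991608  0.10852207] [-0.66890027 -0.46507335  1.05554026] 11.7667
machine [-0.0027235   0.03517682  0.10852207]
```

View pics/w5s.png

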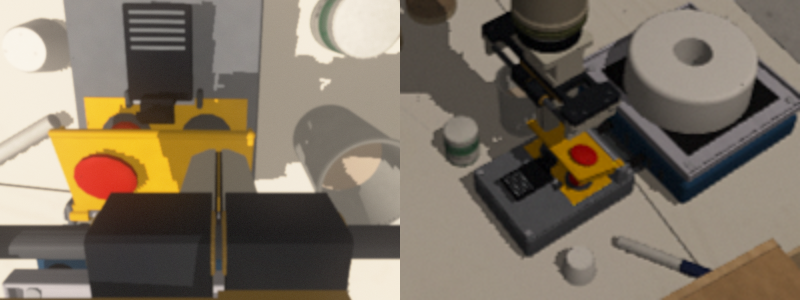

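The cover is nearly down, held at about 0.3 rad under the fingertips (left panel, edge at row 135). The nose is still ahead. I'll go down gently.

>>> apply_moves(
  steps=[0.05, 0, 0.14, 0, 0, 0, 0, 0.05, 0, 0.14, 0, 0, 0, 0, 0.04, 0, 0.12, 0, 0, 0, 0, 0, 0, 0, 0, 0, 0, 0],
)

```text
t: 12.2
tool_pos: [0.5289, -0.1506, 0.0987]
orientation: [-0.191, 3.131, -0.001]
force: [0.1, 3.0, 11.7]
opening: 0.0002
gripper_force: 5.8
```

>>> apply_moves(
  steps=[0, 0, 0.06, 0, 0, 0, 0, 0, 0, 0.06, 0, 0, 0, 0, 0, 0, 0, 0, 0, 0, 0],
)

```text
t: 12.45
tool_pos: [0.5288, -0.1505, 0.0968]
orientation: [-0.191, 3.132, -0.002]
force: [-7.4, 5.7, 26.0]
opening: 0.0007
gripper_force: 12.6
```

>>> apply_moves(
  steps=[0, 0, -0.07, 0, 0, 0, 0, 0, 0, 0, 0, 0, 0, 0],
)

```text
t: 12.62
tool_pos: [0.5287, -0.1505, 0.0973]
orientation: [-0.191, 3.132, -0.002]
force: [-1.2, 2.2, 13.9]
opening: 0.0008
gripper_force: 6.9
```

```bash
python3 - <<'E'
from h import *
s=robot.read_state();p=s['tool_pos'];print(p,s['force'],s['wrist_torque'],s['t'])
print('machine',Ro.from_euler('z',-YAW).apply(np.array(p)-[.538,-.1845,0]))
im2=eyes.read_camera('scene');im=eyes.read_camera('wrist')
a=cv2.resize(im[60:330,100:400,::-1],(500,450),interpolation=cv2.INTER_CUBIC);b=cv2.resize(im2[225:315,250:310,::-1],(300,450),interpolation=cv2.INTER_CUBIC)
cv2.imwrite('pics/w6s.png',np.hstack([a,b]))
E
```

```text
[ 0.52866896 -0.15052429  0.09726767] [-1.16001112  2.15091852 13.87827747] [ 0.54006987  0.1997707  -0.00511291] 12.6167
machine [-0.00512693  0.03485874  0.09726767]
```

View pics/w6s.png

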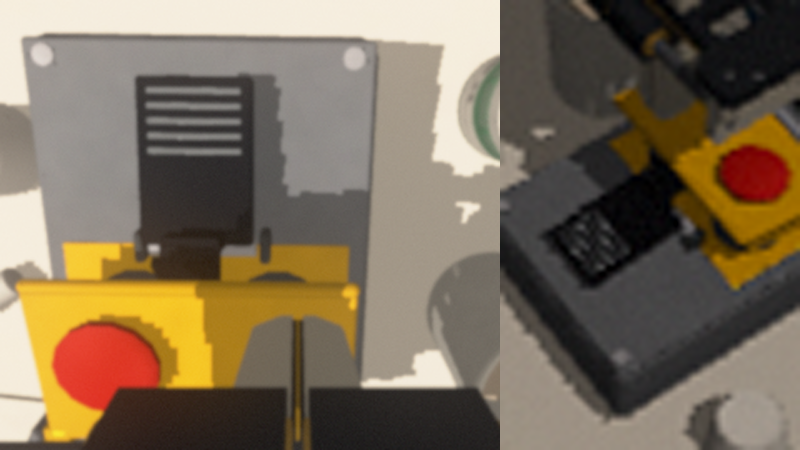

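The cover's edge (left panel, row 287) rests against the catch nose at (185,262), and the pad is at rest. I'll wait briefly to see whether it creeps, and measure the edge height.

>>> apply_moves(
  steps=[0, 0, 0, 0, 0, 0, 0, 0, 0, 0, 0, 0, 0, 0, 0, 0, 0, 0, 0, 0, 0, 0, 0, 0, 0, 0, 0, 0],
)

```text
t: 13.05
tool_pos: [0.5287, -0.1506, 0.0972]
orientation: [-0.191, 3.132, -0.002]
force: [-1.1, 3.3, 13.5]
opening: 0.0008
gripper_force: 6.8
```

```bash
python3 - <<'E'
from h import *
for z in(.09,.095,.1,.105):
    A=onz('wrist',(110.8,231),z);B=onz('wrist',(314.8,232.8),z);m=(A+B)/2
    print(z,np.hypot(*(B-A)[:2]).round(4),'machine mid',Ro.from_euler('z',-YAW).apply(m-[.538,-.1845,0]).round(4),'yaw',np.arctan2(-(B-A)[0],(B-A)[1]).round(3))
# catch pad near edge / nose
for n,px,z in(('pad near',(138,78),.083),('pad near r',(252,78),.083),('nose top l',(155,262),.105),('nose r',(220,262),.105),('screwL',(42,53),.061),('screwR',(354,58),.061)):
    print(n,Ro.from_euler('z',-YAW).apply(onz('wrist',(100+px[0]*.6,60+px[1]*.6),z)-[.538,-.1845,0]).round(4))
E
```

```text
0.09 0.1173 machine mid [-0.0208 -0.0019  0.09  ] yaw 0.113
0.095 0.114 machine mid [-0.0227 -0.0008  0.095 ] yaw 0.113
0.1 0.1106 machine mid [-0.0246  0.0003  0.1   ] yaw 0.113
0.105 0.1072 machine mid [-0.0266  0.0014  0.105 ] yaw 0.113
pad near [-0.0894 -0.0151  0.083 ]
pad near r [-0.0894  0.0213  0.083 ]
nose top l [-0.0347 -0.0084  0.105 ]
nose r [-0.0347  0.0118  0.105 ]
screwL [-0.098  -0.0546  0.061 ]
screwR [-0.0963  0.0559  0.061 ]
```

The edge is about 8 mm above closed, on the nose's bevel, and it isn't creeping. I'll push closer to the free edge for more leverage: lift, shift 7 mm toward the edge, and press again in small steps.

>>> apply_moves(
  steps=[0, 0, -0.2, 0, 0, 0, 0, 0.12, 0, -0.1, 0, 0, 0, 0, 0.12, 0, 0, 0, 0, 0, 0, 0, 0, 0, 0, 0, 0, 0, 0, 0, 0, 0, 0, 0, 0],
)

```text
t: 13.47
tool_pos: [0.5191, -0.1514, 0.1036]
orientation: [0.19, -3.135, -0.0]
force: [-0.8, -0.3, 2.2]
opening: 0.0005
gripper_force: 1.2
```

>>> apply_moves(
  steps=[0, 0, 0.1, 0, 0, 0, 0, 0, 0, 0, 0, 0, 0, 0, 0, 0, 0, 0, 0, 0, 0],
)

```text
t: 13.72
tool_pos: [0.519, -0.1514, 0.1013]
orientation: [0.191, -3.134, -0.0]
force: [-6.3, 0.6, 10.5]
opening: 0.0003
gripper_force: 5.1
```

>>> apply_moves(
  steps=[0, 0, 0.05, 0, 0, 0, 0, 0, 0, 0.05, 0, 0, 0, 0, 0, 0, 0, 0, 0, 0, 0, 0, 0, 0, 0, 0, 0, 0],
)

```text
t: 14.05
tool_pos: [0.5189, -0.1514, 0.0992]
orientation: [0.191, -3.134, -0.0]
force: [-8.5, 1.7, 17.8]
opening: 0.0004
gripper_force: 8.9
```

>>> apply_moves(
  steps=[0, 0, 0.05, 0, 0, 0, 0, 0, 0, 0, 0, 0, 0, 0, 0, 0, 0, 0, 0, 0, 0, 0, 0, 0, 0, 0, 0, 0],
)

```text
t: 14.38
tool_pos: [0.5196, -0.1514, 0.0979]
orientation: [0.191, -3.135, 0.0]
force: [-6.6, 2.2, 16.4]
opening: 0.0006
gripper_force: 8.1
```

>>> apply_moves(
  steps=[0, 0, 0.05, 0, 0, 0, 0, 0, 0, 0, 0, 0, 0, 0, 0, 0, 0, 0, 0, 0, 0, 0, 0, 0, 0, 0, 0, 0],
)

```text
t: 14.72
tool_pos: [0.5201, -0.1515, 0.0952]
orientation: [-0.191, 3.135, -0.001]
force: [2.2, -1.0, 4.4]
opening: 0.0003
gripper_force: 2.4
```

The force has dropped to 4.4 N and the edge is sliding down past the nose. I'll continue.

>>> apply_moves(
  steps=[0, 0, 0.05, 0, 0, 0, 0, 0, 0, 0.05, 0, 0, 0, 0, 0, 0, 0, 0, 0, 0, 0, 0, 0, 0, 0, 0, 0, 0],
)

```text
t: 15.05
tool_pos: [0.5188, -0.1509, 0.0909]
orientation: [0.191, -3.134, -0.002]
force: [0.1, 0.3, -0.4]
opening: 0.0002
gripper_force: 0.0
```

>>> apply_moves(
  steps=[0, 0, 0.04, 0, 0, 0, 0, 0, 0, 0, 0, 0, 0, 0, 0, 0, 0, 0, 0, 0, 0],
)

```text
t: 15.3
tool_pos: [0.5194, -0.1511, 0.0905]
orientation: [0.191, -3.135, -0.001]
force: [0.3, -1.3, 0.2]
opening: 0.0003
gripper_force: 0.4
```

>>> apply_moves(
  steps=[0, 0, 0.04, 0, 0, 0, 0, 0, 0, 0, 0, 0, 0, 0, 0, 0, 0, 0, 0, 0, 0],
)

```text
t: 15.55
tool_pos: [0.5198, -0.1513, 0.0896]
orientation: [-0.191, 3.136, 0.0]
force: [-0.4, 0.3, 0.5]
opening: 0.0004
gripper_force: 0.5
```

>>> apply_moves(
  steps=[0, 0, 0.03, 0, 0, 0, 0, 0, 0, 0, 0, 0, 0, 0, 0, 0, 0, 0, 0, 0, 0],
)

```text
t: 15.8
tool_pos: [0.5198, -0.1513, 0.0888]
orientation: [-0.191, 3.136, -0.0]
force: [-0.1, -0.1, 1.6]
opening: 0.0004
gripper_force: 0.6
```

>>> apply_moves(
  steps=[0, 0, -0.2, 0, 0, 0, 0, 0, 0, -0.5, 0, 0, 0, 0, 0, 0, -0.9, 0, 0, 0, 0, 0, 0, -0.9, 0, 0, 0, 0, 0, 0, -0.9, 0, 0, 0, 0, 0, 0, -0.9, 0, 0, 0, 0, 0.7, 0, -0.9, 0, 0, 0, 0, 0.9, 0, -0.5, 0, 0, 0, 0, 0.9, 0, 0, 0, 0, 0, 0, 0.9, 0, 0, 0, 0, 0, 0, 0, 0, 0, 0, 0, 0, 0, 0, 0, 0, 0, 0, 0, 0],
)

```text
t: 16.8
tool_pos: [0.418, -0.1639, 0.2605]
orientation: [-0.189, 3.135, -0.001]
force: [0.6, 0.2, 0.6]
opening: 0.0007
gripper_force: 0.0
```

```bash
python3 - <<'E'
from h import *
s=robot.read_state();print(s['tool_pos'],s['t'])
im2=eyes.read_camera('scene');im=eyes.read_camera('wrist')
a=cv2.resize(im[140:320,160:400,::-1],(480,360),interpolation=cv2.INTER_CUBIC);b=cv2.resize(im2[210:330,220:320,::-1],(300,360),interpolation=cv2.INTER_CUBIC)
cv2.imwrite('pics/w7s.png',np.hstack([a,b]))
E
```

```text
[ 0.41795924 -0.16391561  0.26048474] 16.8
```

View pics/w7s.png

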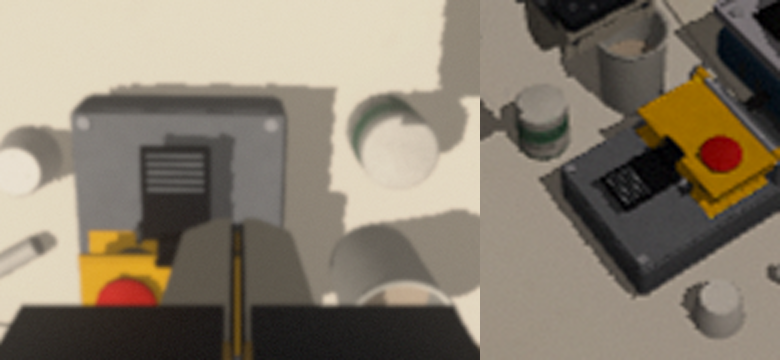

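The cover is level, with the nose over its edge (right panel 685,170). As a check, I'll compare this with the first picture of the closed cover.

```bash
python3 - <<'E'
from h import *
a=cv2.imread('pics/scene1.png')[:,:,::-1].astype(int);b=eyes.read_camera('scene').astype(int)
y=lambda i:((i[...,0]>120)&(i[...,1]>80)&(i[...,2]<70))[225:290,250:325]
r=lambda i:((i[...,0]>120)&(i[...,1]<60))[225:290,250:325]
for f in(y,r):
    A,B=f(a),f(b);print(A.sum(),B.sum(),(A&B).sum(),np.argwhere(A).mean(0).round(1),np.argwhere(B).mean(0).round(1))
E
```

```text
738 800 738 [30.  45.4] [30.7 45.7]
33 103 31 [36.6 54.2] [35.7 51.1]
```

```bash
python3 -c "
from plant import robot
print(robot.close_job())"
```

```text
the job is handed in; nothing more can be done
None
```

The job is handed in, and no verdict came back. By the last pictures the green button was pushed fully in and the cover is shut under its catch; closing it took up to about 26 N on the catch nose instead of the expected 5 N, but only 1.6 N at the closed height.

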